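Stack the sharpening stones and cam the caddy leg shut at its mark

ROBOT

A 7-joint arm with a two-finger parallel gripper is mounted at the origin on the work surface. World frame = base frame: x ahead of the robot, y to its left, z up, the work surface at z = 0. Lengths are in m, angles in rad, forces in N, time in s.
With the tool pointing down it reaches from about 0.4 to 0.85 m from the base axis. Payload 10.4 kg.
Tool frame: the origin (TCP) lies midway between the tips of the shut fingers; the grasp point (between the pads) lies 19 mm behind it (r.grasp_offset is the distance from the TCP to the grasp point, in m); x points along the fingers, y is the direction in which the jaws open and shut, and the axes are right-handed (so a half turn about x gives the same grasp; the last joint's range is limited). The gripper opens to 87 mm and grips with 3 to 60 N. Pads are 19 mm wide; open, the fingers measure 117 mm over their backs; the gripper's body (75 mm by 190 mm) begins 51 mm behind the grasp point.
Start: joints at [-1.327, 0.332, -0.065, 1.46, 0.022, 1.35, -0.088], TCP at [0.165, 0.603, 0.223] pointing down, gripper open.
Joint ranges: [-2.6, 2.6], [-0.5, 2.12], [-1.47, 1.34], [0.16, 2.42], [-1.27, 4.41], [0.06, 2.06], [-2.6, 2.6]. Speed limits (rad/s): [2.22, 2.22, 2.79, 2.79, 3.14, 3.14, 3.14].

INTERFACE

Orientations are given as a unit quaternion [x, y, z, w].
In Python, from bench import r, vision, close_job gives the robot as it stands. The module is installed in compiled form; this text tells all that it offers.
- The arm moves only by the shell command python3 -m pendant 'ROWS' [OPENING] [FORCE]. ROWS is text: rows parted by semicolons, each of 6 numbers parted by spaces: the shift along the tool's x, y, z in units of 0.25 m (1.0 is 0.25 m), then the turn, a rotation vector about the tool's x, y, z in units of 1.5 rad (1.0 is 1.5 rad). A call has 1 to 8 rows; each row is the pose to reach, as a shift and turn from the pose commanded when the call began, along the tool's axes at that moment; what a row does not reach only later rows make up. A row lasts 1/10 s, in which the tool goes at most 50 mm and 8.59 degrees, less where a joint would pass 70% of its speed; a pose out of reach is approached as far as the arm can. A call with a number of a shift or a turn outside -1 to 1 is refused whole. A call with a gripper value outside its range is refused whole. OPENING is the gripper command: -1 is shut, 1 is fully open, values between are in proportion, set as the call begins (- or left out, the last holds). The fingers move at their own pace and stop on an object; FORCE is the grip in N (left out, the last holds). Time passes only in rows, so rows that repeat a pose let the fingers close. It gives the time, the measured TCP pose, the force and the opening at its end, in the units of the state.
- r.read_state(): the state, without advancing time (a new reading comes with each control period).
- vision.camera(name): name is "scene" or "top" or "wrist"; returns (picture, depth): 400x640x3 uint8, blue, green, red; 400x640 float32, m along the optical axis (not along the pixel's ray), 0 where there is no reading.
- vision.get_calibration(name): a dict with "camera_matrix" (3x3 intrinsics, pixels), "rvec" (rotation vector, rad) and "tvec" (3), from world to camera coordinates, as OpenCV has them. Camera axes: x right, y down, z forward; pixel columns grow to the right and rows downward; lengths in m; the calibration is good to about 2 mm. A picture is of the moment at which its call begins: read the wrist's pose just before it. get_calibration takes no time and is no camera call; for the wrist camera it gives the pose at the moment of the call.
- close_job(): hands the job in, once; it reports no verdict.
The state is a dict: "time": time; "joint_positions": joint angles; "joint_vel": joint speeds; "joint_torque": joint torques, N m; "ee_pos": TCP position; "eef_rot": TCP orientation; "ft_force": force on the tool from outside, world axes, zero at the start; "torque": the same for the moment, N m; "width": finger opening in m.
Only numpy, scipy, OpenCV 4.12 (cv2) and the standard library are available. Lean on these libraries where they do the work, as an engineer would, in place of code of your own. Each camera call takes 0.05 s, during which the arm holds its last target. There are 200 camera calls.

TASK

Put the sharpening stones away: lay the cork sheet squarely on the grey stone in the caddy, then the terracotta stone squarely on the cork, letting go of each. Then slide the caddy's spring-loaded leg in until its pointer is at the red mark and, holding it there, squeeze the orange lever fully shut against the leg; the lever must not be shut while the leg is off the mark. Finish still holding the leg and lever squeezed together at the mark, and leave the other kitchen things alone.

Things in the scene. Friction and masses are not known exactly. Their poses are not given: they have to be found in the camera images.
- sheet_mid (a point): Cork separator sheet, stiff, 50 x 140 x 6 mm. The point is its centre (half-way up); y is its long axis, x its short one, z up. It starts lying on a narrow dark wooden riser (30 x 110 mm, 22 mm tall, under the middle of the sheet along the same axes), so both long edges overhang by 10 mm.
- fine_mid (a point): Terracotta-coloured fine sharpening stone, 54 x 150 x 18 mm, about 0.33 kg, lying flat on the table. The point is its centre; y is its long axis, z up.
- coarse_mid (a point): Grey coarse sharpening stone, 54 x 150 x 18 mm, loose, already lying in the caddy at the end away from the sliding leg, its underside 12 mm above the table, between 6 mm high side lips and short of a fixed wooden end stop whose top is 44 mm above the table. The point is its centre; y is its long axis, which points away from the leg, z up.
- leg_grip (a point): Point on the sliding leg, an aluminium upright at the other end of the caddy, 40 mm wide (its x), 16 mm thick (its y, so the faces are 8 mm either side of the point); its top is 142 mm above the table. The point is mid-thickness, 118 mm above the table. y points towards the stones: that is the way the leg slides inward. The leg's rubber pad (24 mm tall, 32 to 56 mm above the table) reaches 16 mm towards the stones from the point.
- lever_tip (a point): Tip of the orange cam lever, which is 28 mm wide and 8 mm thick and hinged on the leg's stone-side face: the hinge is 85 mm above the table, 12.5 mm from the leg's middle plane, and the tip is 52 mm from the hinge. Shut, it stands upright, flat along the leg (leg and lever together 24.5 mm thick); open, its tip leans over towards the stones.
- leg_pointer (a point): Tip of the black pointer on the leg's shoe, 18.5 mm above the table, at the same place along the slide as the leg's middle.
- mark (a point): Red length mark, a small rider 16 x 5 x 10 mm on the caddy's scale, beside the pointer's path; the point is its centre, 17 mm above the table. Its axes are the caddy's: y is the leg's sliding direction (towards the stones), x across. The leg is at the mark when pointer and mark have the same place along y.
- leg (a joint): Travel of the sliding leg in m: 0 fully out (where it starts), growing as it slides towards the stones, at most 0.12. A spring pushes it back out with about 2 N at 0 and 4 N near the mark, so it springs back whenever it is not held. The shut lever does not take that load on its own in this job.
- lever (a joint): Angle of the cam lever in rad: 0 shut, about 0.5 to 0.7 open at the start, at most 0.75. It stays where it is left and takes about 3 N at its tip to move.
- mug: Bystander: white ceramic mug, 76 mm across, 85 mm tall, with a handle; its origin is the centre of its underside.
- bowl: Bystander: small blue ceramic bowl, 110 mm across, 45 mm tall; its origin is the centre of its underside.
- jar: Bystander: clear storage jar with red lid, 84 mm across, 130 mm tall; its origin is the centre of its underside.
- bottle: Bystander: amber glass bottle with red cap, 60 mm across, 200 mm tall; its origin is the centre of its underside.
- cup: Bystander: dark wooden cup, 66 mm across, 75 mm tall; its origin is the centre of its underside.
- tin: Bystander: green tea tin with brass lid, 68 mm across, 90 mm tall; its origin is the centre of its underside.
Things that resemble listed ones, but are neither listed nor needed, are in the scene too. Of the things that look like the part that bears fine_mid, the largest one is meant.

How it is judged:
By the outcome, as a careful person would: the job done as asked, in the order asked, and still so for the second after the job is handed in, while the arm keeps its last pose, push and grip.
It also fails if it takes over 72 s, if anything falls off the work surface, if the arm or the gripper's body presses on something with over 40 N, if the wrist force passes 120 N, or if a joint passes its speed limit or range.

## Working session

There is one attempt and no reset: what is moved stays moved. The work goes in short steps, Python scripts to look and compute and a shell command to move; the robot and the scene stay as the last step left them, time stands still between calls to the robot, and variables do not carry over. Pictures are saved under pics/ and viewed, about 8 in all and at most 12, crops included, and the job is handed in when it is done.

```bash
mkdir -p pics
cat > h.py <<'E'
import numpy as np, cv2
from scipy.spatial.transform import Rotation as R
from bench import r, vision
def snap(name):
    c=vision.get_calibration(name); p,d=vision.camera(name)
    K=np.array(c["camera_matrix"],float); M=cv2.Rodrigues(np.array(c["rvec"],float))[0]; t=np.array(c["tvec"],float).ravel()
    v,u=np.mgrid[0:400,0:640]
    pc=np.stack([(u-K[0,2])/K[0,0]*d,(v-K[1,2])/K[1,1]*d,d],-1)
    W=(pc-t)@M; W[d==0]=np.nan
    return p,d,W
def st():
    s=r.read_state(); print('t',s['time'],'pos',np.round(s['ee_pos'],4),'F',np.round(s['ft_force'],1),'w',round(float(s['width']),4)); print(np.round(R.from_quat(s['eef_rot']).as_matrix(),3).tolist())
    return s
def rows(target_p, target_R=None):
    s=r.read_state(); A=R.from_quat(s['eef_rot']); d=A.inv().apply(np.array(target_p)-s['ee_pos'])/0.25
    w=(A.inv()*target_R).as_rotvec()/1.5 if target_R is not None else np.zeros(3)
    print('row',np.round(d,4),np.round(w,4)); return d,w
E
python3 - <<'E'
from h import *
st(); print(r.grasp_offset)
for n in("scene","top"):
    p,d,W=snap(n); cv2.imwrite(f'pics/{n}0.png',p); np.save(f'{n}0.npy',W)
E
```

```text
t 0.0 pos [0.1647 0.6025 0.2217] F [0.1 0.3 0.2] w 0.0868
[[-0.0, 0.264, 0.965], [-0.001, 0.965, -0.264], [-1.0, -0.001, 0.0]]
0.0187
```

View pics/top0.png

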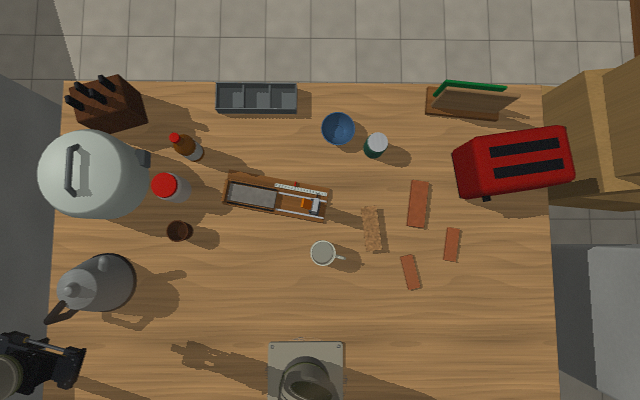

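View pics/scene0.png

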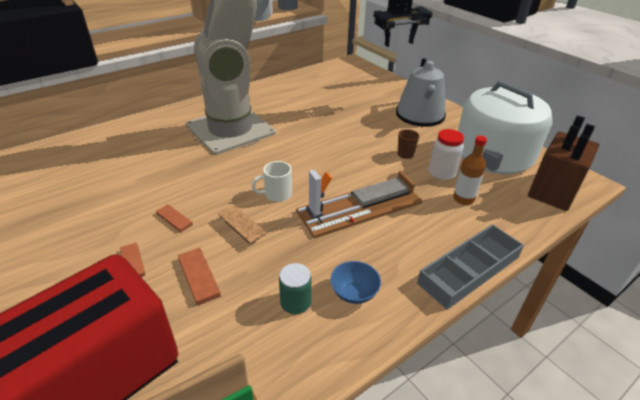

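The top view shows the cork at (373,229), the largest terracotta stone at (419,204), the grey stone at (252,195), the leg at (315,206) and the scale running (275,185) to (325,193). The mug stands at (323,253), between robot and caddy. Next I'll measure these.

Run:
```python
from h import *
p=cv2.imread('pics/top0.png'); W=np.load('top0.npy')
def rect(box,zlo,zhi,name,extra=None):
    x0,y0,x1,y1=box; w=W[y0:y1,x0:x1]; m=(w[...,2]>zlo)&(w[...,2]<zhi)
    if extra is not None: m&=extra(p[y0:y1,x0:x1].astype(int))
    m=m.astype(np.uint8); n,l,s,c=cv2.connectedComponentsWithStats(m,connectivity=4); k=1+np.argmax(s[1:,4]); q=w[l==k]
    (c,sz,a)=cv2.minAreaRect((q[:,:2]*1000).astype(np.float32)); print(name,np.round(c,1),np.round(sz,1),round(a,1),'z',np.round(np.nanmedian(q[:,2]),4),len(q), 'mean',np.round(q[:,:2].mean(0),4))
rect((355,195,390,260),.018,.04,'cork')
rect((402,175,435,235),.009,.03,'fine')
rect((225,178,280,212),.022,.037,'coarse',lambda b:(b.max(-1)-b.min(-1))<25)
rect((300,190,335,225),.12,.16,'leg')
rect((290,190,318,215),.08,.16,'lever',lambda b:(b[...,2]>180)&(b[...,0]<80))
rect((220,165,340,225),.004,.016,'caddybase')
b=p.astype(int); m=(b[...,2]>150)&(b[...,1]<70)&(b[...,0]<70); m[:165]=0;m[225:]=0;m[:,:220]=0;m[:,345:]=0
print('red',np.argwhere(m)[:20],np.round(W[m],4)[:10])
for n,uv in dict(mug=(323,253),bowl=(338,128),tin=(376,145),jar=(165,185),cup=(180,231)).items(): print(n,np.round(W[uv[1],uv[0]],3))
crop=lambda im,x0,y0,x1,y1,s:cv2.resize(im[y0:y1,x0:x1],None,fx=s,fy=s,interpolation=cv2.INTER_CUBIC)
sc=cv2.imread('pics/scene0.png'); 
a=crop(p,215,160,345,230,6); c=crop(sc,285,160,435,240,5)
c=cv2.resize(c[:, :],(780,170*0+416)); a=a[:180*2+60]
cv2.imwrite('pics/c1.png',cv2.resize(np.vstack([a,cv2.resize(c,(780,416))]),(720,580)))
```

```text
cork [ 466.6 -207.3] [139.1  51.1] 6.9 z 0.0273 699 mean [ 0.4661 -0.207 ]
fine [ 546.3 -361.5] [ 55.9 150.5] 82.1 z 0.0173 794 mean [ 0.5457 -0.3603]
coarse [569.5 171.8] [154.2  53.7] 79.6 z 0.0296 797 mean [0.5686 0.1704]
leg [531.1 -29.1] [15.7 38.9] 79.7 z 0.1414 80 mean [ 0.5305 -0.029 ]
lever [540.6   9.6] [8.7 0.1] 0.2 z 0.1294 4 mean [0.5407 0.0096]
caddybase [571.2  97.8] [334.7 117.5] 78.8 z 0.0117 1990 mean [0.5767 0.0792]
red [[182 295]
 [185 294]] [[0.6135 0.0341 0.0178]
 [0.6031 0.0371 0.0232]]
mug [ 0.387 -0.056  0.007]
bowl [ 0.796 -0.106  0.005]
tin [ 0.718 -0.215  0.092]
jar [0.588 0.405 0.129]
cup [0.457 0.398 0.006]
```

View pics/c1.png

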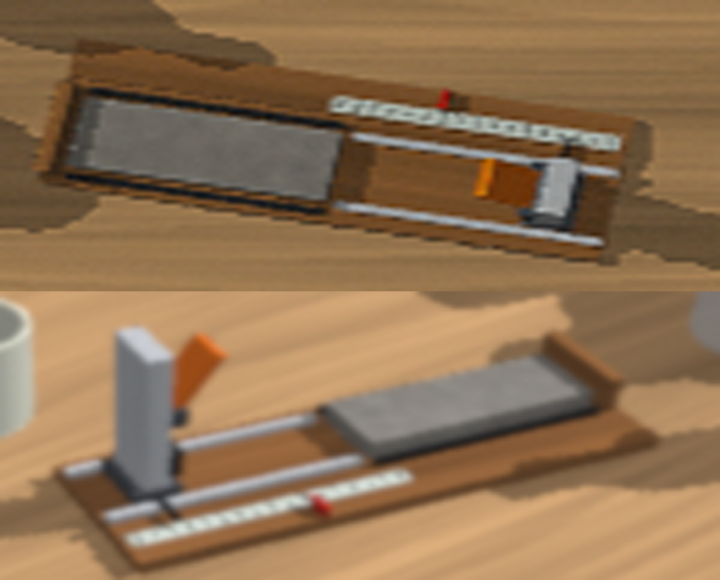

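The crops confirm the layout. The leg is at the right end with its orange lever leaning toward the stones. The red rider is about (445,98) in the upper crop, roughly 78 mm of travel from the leg. I'll check the obstacles and work out the first moves.

```bash
cat >> h.py <<'E'
def Ry(yaw):  # tool x down, jaw (tool y) at yaw deg
    a=np.deg2rad(yaw); y=np.array([np.cos(a),np.sin(a),0]); x=np.array([0,0,-1.]); return R.from_matrix(np.stack([x,y,np.cross(x,y)],1))
def plan(p0,y0,wps):
    for p,y in wps:
        A=Ry(y0); d=A.inv().apply(np.array(p,float)-p0)/.25; w=(A.inv()*Ry(y)).as_rotvec()/1.5
        print(p,y,'row',np.round(d,4),np.round(w,4),'n>=',round(max(np.linalg.norm(d)*5,np.linalg.norm(w)*10),1)); p0,y0=np.array(p,float),y
def here():
    s=r.read_state(); y=R.from_quat(s['eef_rot']).as_matrix()[:,1]; return np.array(s['ee_pos']),np.degrees(np.arctan2(y[1],y[0]))
E
python3 - <<'E'
from h import *
W=np.load('top0.npy'); S=np.load('scene0.npy')
for n,(c,yaw) in dict(cork=((.467,-.207),96.9),fine=((.546,-.3615),82.1)).items():
    for w in (W,S):
        q=w[np.isfinite(w[...,2])]; a=np.deg2rad(yaw); u=np.array([np.cos(a),np.sin(a)]); v=np.array([-u[1],u[0]]); d=q[:,:2]-c
        m=(abs(d@u)<.115)&(abs(d@v)<.06); print(n,np.sort(q[m,2])[-5:])
q=W[240:266,308:345].reshape(-1,3); q=q[q[:,2]>.07]; print('mug',q.min(0),q.max(0))
p,y=here(); print(p,y)
plan(p,y,[((.34,.42,.30),20),((.45,.1,.30),-33),((.467,-.207,.17),-83.1)])
E
```

```text
cork [0.03233046 0.0323869  0.03283456 0.03322894 0.03327882]
cork [0.03211529 0.03219615 0.03225236 0.0326806  0.03330762]
fine [0.022584   0.02280071 0.02297029 0.0236187  0.02365586]
fine [0.02242449 0.02263466 0.0226599  0.02273053 0.02280937]
mug [ 0.35527068 -0.11055084  0.07051412] [ 0.42937403 -0.01703338  0.08949662]
[0.16466834 0.60256717 0.22184451] 74.71703163167798
(0.34, 0.42, 0.3) 20 row [-0.3126 -0.5196  0.869 ] [ 0.6367  0.     -0.    ] n>= 6.4
(0.45, 0.1, 0.3) -33 row [-0.     -0.0243  1.3533] [ 0.6167 -0.      0.    ] n>= 6.8
(0.467, -0.207, 0.17) -83.1 row [0.52   0.7258 0.9929] [0.5829 0.     0.    ] n>= 6.7
```

```bash
python3 -m pendant '-0.31 -0.52 0.87 0.637 0 0;-0.31 -0.52 0.87 0.637 0 0;-0.31 -0.52 0.87 0.637 0 0;-0.31 -0.52 0.87 0.637 0 0;-0.31 -0.52 0.87 0.637 0 0;-0.31 -0.52 0.87 0.637 0 0;-0.31 -0.52 0.87 0.637 0 0;-0.31 -0.52 0.87 0.637 0 0' 1 && python3 -m pendant '0 0 1 0.617 0 0;0 0 1 0.617 0 0;0 0 1 0.617 0 0;0 0 1 0.617 0 0;0 0 1 0.617 0 0;0 0 1 0.617 0 0;0 0 1 0.617 0 0;0 0 1 0.617 0 0'; python3 -c "
from h import *
p,y=here(); print(p,y); plan(p,y,[((.467,-.207,.17),-83.1)])"
```

```text
time: 0.9
ee_pos: [0.3406, 0.4197, 0.3]
eef_rot: [0.406, 0.579, -0.406, 0.579]
ft_force: [-0.3, -0.8, -0.5]
width: 0.0871
time: 1.7
ee_pos: [0.4251, 0.1864, 0.2998]
eef_rot: [-0.62, -0.339, 0.621, -0.339]
ft_force: [0.3, 0.2, 0.7]
width: 0.087
[0.42506495 0.18641733 0.29975526] -32.704119817793725
(0.467, -0.207, 0.17) -83.1 row [0.519  0.9914 1.2336] [0.5864 0.     0.    ] n>= 8.3
```

```bash
python3 -m pendant '0.2 0.8 1 0.586 0 0;0.2 0.8 1 0.586 0 0;0.2 0.8 1 0.586 0 0;0.2 0.8 1 0.586 0 0;0.2 0.8 1 0.586 0 0;0.2 0.8 1 0.586 0 0;0.2 0.8 1 0.586 0 0;0.2 0.8 1 0.586 0 0'; python3 -c "
from h import *
p,y=here(); print(p,y); plan(p,y,[((.467,-.207,.17),-83.1)])"
```

```text
time: 2.5
ee_pos: [0.4567, -0.1357, 0.2495]
eef_rot: [-0.706, -0.041, 0.706, -0.041]
ft_force: [0.1, 0.7, -0.4]
width: 0.0872
[ 0.45671136 -0.13571063  0.24949484] -83.34825558971198
(0.467, -0.207, 0.17) -83.1 row [ 0.318   0.288  -0.0078] [-0.0029  0.      0.    ] n>= 2.1
```

```bash
python3 -m pendant '0.318 0.288 -0.008 -0.003 0 0;0.318 0.288 -0.008 -0.003 0 0;0.318 0.288 -0.008 -0.003 0 0;0.318 0.288 -0.008 -0.003 0 0;0.318 0.288 -0.008 -0.003 0 0'
cat >> h.py <<'E'
def fit(p,W,zlo,zhi,near,rad,name,extra=None):
    m=(W[...,2]>zlo)&(W[...,2]<zhi)&(np.hypot(W[...,0]-near[0],W[...,1]-near[1])<rad)
    if extra is not None: m&=extra(p.astype(int))
    n,l,s,c=cv2.connectedComponentsWithStats(m.astype(np.uint8),connectivity=4); k=1+np.argmax(s[1:,4]); q=W[l==k]
    c,sz,a=cv2.minAreaRect((q[:,:2]*1000).astype(np.float32)); print(name,np.round(c,1),np.round(sz,1),round(a,1),'z',np.round(np.median(q[:,2]),4),len(q),'mean',np.round(q[:,:2].mean(0),4))
    return l==k
E
python3 - <<'E'
from h import *
s=st(); p,d,W=snap('wrist'); cv2.imwrite('pics/w1.png',p)
m=fit(p,W,.020,.036,(.467,-.207),.1,'cork')
v,u=np.where(m); print(u.min(),u.max(),v.min(),v.max())
E
```

```text
time: 3.0
ee_pos: [0.4682, -0.2027, 0.1712]
eef_rot: [0.706, 0.044, -0.706, 0.044]
ft_force: [0.7, -0.0, 0.3]
width: 0.0876
t 3.0 pos [ 0.4682 -0.2027  0.1712] F [ 0.7 -0.   0.3] w 0.0876
[[0.0, 0.123, -0.992], [0.0, -0.992, -0.123], [-1.0, -0.0, -0.001]]
cork [ 469.2 -208. ] [134.3  50.1] 6.5 z 0.0286 5274 mean [ 0.4732 -0.2076]
302 348 131 248
```

View pics/w1.png

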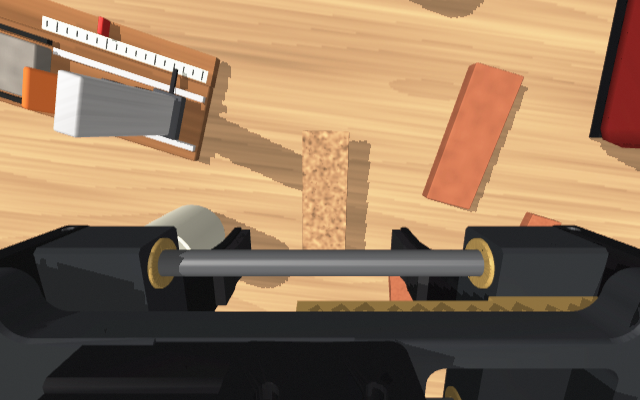

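The wrist view shows the cork upright at (325,190) with its near end hidden by the gripper, and it agrees with the top estimate. Now the descent to grip only the 6 mm edge with the fingertips.

```bash
python3 -c "
from h import *
p,y=here(); print(p,y); plan(p,y,[((.4665,-.2078,.05),-83.2),((.4665,-.2078,.0235),-83.2)])"
```

```text
[ 0.46833805 -0.20281824  0.17151494] -82.92468873556426
(0.4665, -0.2078, 0.05) -83.2 row [0.4861 0.0189 0.0098] [0.0032 0.     0.    ] n>= 2.4
(0.4665, -0.2078, 0.0235) -83.2 row [0.106 0.    0.   ] [0. 0. 0.] n>= 0.5
```

```bash
python3 -m pendant '0.486 0.019 0.01 0.003 0 0;0.486 0.019 0.01 0.003 0 0;0.486 0.019 0.01 0.003 0 0;0.486 0.019 0.01 0.003 0 0;0.486 0.019 0.01 0.003 0 0'; python3 -c "
from h import *
p,y=here(); print(p,y); plan(p,y,[((.4665,-.2078,.0235),-83.2)])"
```

```text
time: 3.55
ee_pos: [0.4665, -0.209, 0.0505]
eef_rot: [0.706, 0.041, -0.705, 0.041]
ft_force: [0.7, 0.2, 0.2]
width: 0.0872
[ 0.46645278 -0.20903416  0.0504825 ] -83.32129750031275
(0.4665, -0.2078, 0.0235) -83.2 row [ 0.1079 -0.0049 -0.0008] [-0.0014  0.      0.    ] n>= 0.5
```

```bash
python3 -m pendant '0.106 -0.003 0 0 0 0;0.106 -0.003 0 0 0 0;0.106 -0.003 0 0 0 0' && python3 -m pendant '0 0 0 0 0 0;0 0 0 0 0 0;0 0 0 0 0 0;0 0 0 0 0 0;0 0 0 0 0 0;0 0 0 0 0 0;0 0 0 0 0 0;0 0 0 0 0 0' -1 12
```

```text
time: 3.85
ee_pos: [0.4661, -0.2089, 0.0242]
eef_rot: [0.707, 0.041, -0.705, 0.041]
ft_force: [0.6, 0.8, -0.1]
width: 0.087
time: 4.65
ee_pos: [0.4651, -0.209, 0.0225]
eef_rot: [-0.706, -0.041, 0.706, -0.04]
ft_force: [-0.2, 0.7, 1.9]
width: 0.0498
```

```bash
python3 -m pendant '-0.2 0 0 0 0 0;-0.4 0 0 0 0 0;-0.4 0 0 0 0 0;-0.4 0 0 0 0 0;-0.4 0 0 0 0 0'
python3 - <<'E'
from h import *
p,d,W=snap('wrist'); cv2.imwrite('pics/w2.png',p); s,_,S=snap('scene'); 
np.save('w2.npy',W)
m=fit(p,W,.09,.15,(.467,-.207),.12,'corkwrist')
p,y=here(); print(p,y)
# coarse remeasure in top0
t=cv2.imread('pics/top0.png'); T=np.load('top0.npy')
g=lambda b:(b.max(-1)-b.min(-1))<25
fit(t,T,.025,.035,(.57,.17),.09,'coarse',g)
sc=cv2.imread('pics/scene0.png'); fit(sc,np.load('scene0.npy'),.022,.037,(.57,.17),.09,'coarse-scene',g)
E
```

```text
time: 5.15
ee_pos: [0.4645, -0.2086, 0.1216]
eef_rot: [-0.705, -0.041, 0.706, -0.04]
ft_force: [0.1, -0.3, -1.3]
width: 0.0498
corkwrist [ 499.2 -205.5] [72.6 68.4] 6.6 z 0.1277 11641 mean [ 0.4998 -0.2054]
[ 0.46428911 -0.20874924  0.12128898] -83.42389736845516
coarse [568.8 169.9] [150.3  53.6] 79.2 z 0.0297 770 mean [0.5686 0.1703]
coarse-scene [571.7 169.3] [151.   57.1] 79.4 z 0.03 726 mean [0.5748 0.1654]
```

Run:
```python
from h import *
W=np.load('w2.npy'); p,y=here(); A=Ry(y).as_matrix()
L=(W-p)@A  # tool coords: x down, y jaw, z
m=(abs(L[...,0])<.012)&(abs(L[...,1])<.035)&(L[...,2]<-.03)
q=L[m]; print('far edge -z', np.percentile(-q[:,2],[95,99,100]), 'y', np.percentile(q[:,1],[1,50,99]), 'x', np.median(q[:,0]))
plan(p,y,[((.50,-.08,.22),-45),((.545,.05,.22),-10.6)])
```

```text
far edge -z [0.06977788 0.07133515 0.0713773 ] y [-0.02361986  0.00053955  0.02509047] x -0.006355304664242736
(0.5, -0.08, 0.22) -45 row [-0.3948 -0.4952 -0.2009] [-0.4471  0.      0.    ] n>= 4.5
(0.545, 0.05, 0.22) -10.6 row [-0.     -0.2404 -0.495 ] [-0.4003  0.      0.    ] n>= 4.0
```

```bash
python3 -m pendant '-0.2 -0.25 -0.1 -0.22 0 0;-0.395 -0.495 -0.2 -0.447 0 0;-0.395 -0.495 -0.2 -0.447 0 0;-0.395 -0.495 -0.2 -0.447 0 0;-0.395 -0.495 -0.2 -0.447 0 0;-0.395 -0.495 -0.2 -0.447 0 0' && python3 -m pendant '0 -0.24 -0.495 -0.4 0 0;0 -0.24 -0.495 -0.4 0 0;0 -0.24 -0.495 -0.4 0 0;0 -0.24 -0.495 -0.4 0 0;0 -0.24 -0.495 -0.4 0 0;0 -0.24 -0.495 -0.4 0 0'
python3 - <<'E'
from h import *
p,y=here(); print(p,y)
im,d,W=snap('wrist'); cv2.imwrite('pics/w3.png',im); np.save('w3.npy',W)
fit(im,W,.022,.037,(.57,.17),.09,'coarse',lambda b:(b.max(-1)-b.min(-1))<30)
m=(im[...,2]>150)&(im[...,1]<70)&(im[...,0]<70); q=W[m&(np.hypot(W[...,0]-.608,W[...,1]-.036)<.03)]; print('red',len(q),q.mean(0) if len(q) else 0)
A=Ry(y).as_matrix(); L=(W-p)@A; m=(abs(L[...,0])<.012)&(abs(L[...,1])<.035)&(L[...,2]<-.03); print('cork far',np.percentile(-L[m][:,2],99))
E
```

```text
time: 5.85
ee_pos: [0.5004, -0.0799, 0.2205]
eef_rot: [-0.653, -0.271, 0.654, -0.271]
ft_force: [-1.4, -0.6, -0.3]
width: 0.05
time: 6.45
ee_pos: [0.5454, 0.048, 0.2206]
eef_rot: [-0.545, -0.449, 0.547, -0.449]
ft_force: [-0.6, -0.5, -0.5]
width: 0.0499
[0.54538419 0.04801812 0.22057468] -11.097558397624116
coarse [572.1 182.7] [122.3  53.2] 79.6 z 0.0306 5262 mean [0.5725 0.185 ]
red 44 [0.60836212 0.03374942 0.02261898]
cork far 0.07031616885843162
```

View pics/w3.png

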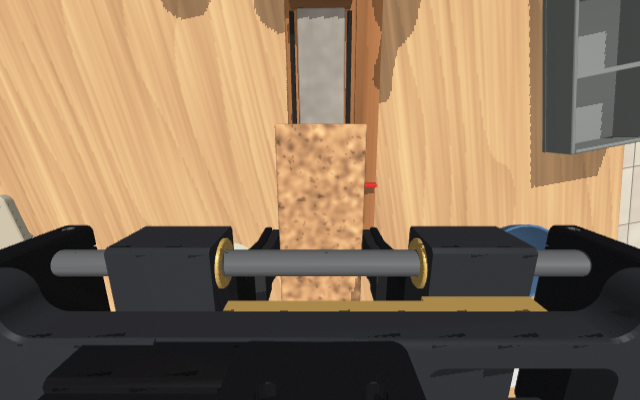

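The wrist view shows the cork held straight at (320,190). The coarse stone's far end is at (320,8), and the red mark at (370,184). Stone centre ≈ (0.5695, 0.1695), yaw 79.4°.

```bash
python3 -c "
from h import *
p,y=here(); print(p,y); plan(p,y,[((.5694,.1687,.20),-10.6),((.5694,.1687,.05),-10.6)])"
```

```text
[0.54544778 0.04793332 0.22083596] -11.081789637722999
(0.5694, 0.1687, 0.2) -10.6 row [ 0.0833  0.0012 -0.4925] [-0.0056  0.      0.    ] n>= 2.5
(0.5694, 0.1687, 0.05) -10.6 row [0.6 0.  0. ] [0. 0. 0.] n>= 3.0
```

```bash
python3 -m pendant '0.083 0.001 -0.492 -0.0056 0 0;0.083 0.001 -0.492 -0.0056 0 0;0.083 0.001 -0.492 -0.0056 0 0;0.083 0.001 -0.492 -0.0056 0 0;0.3 0.001 -0.492 -0.0056 0 0;0.683 0.001 -0.492 -0.0056 0 0;0.683 0.001 -0.492 -0.0056 0 0;0.683 0.001 -0.492 -0.0056 0 0'; python3 -m pendant '0 0 0 0 0 0;0 0 0 0 0 0';  python3 -c "
from h import *
p,y=here(); print(p,y); plan(p,y,[((.5694,.1687,.033),-10.6)])"
```

```text
time: 7.3
ee_pos: [0.5645, 0.167, 0.0449]
eef_rot: [-0.539, -0.453, 0.547, -0.452]
ft_force: [-1.0, -0.1, -0.3]
width: 0.0499
time: 7.5
ee_pos: [0.5708, 0.1702, 0.0538]
eef_rot: [0.544, 0.453, -0.541, 0.454]
ft_force: [0.0, -0.1, 0.3]
width: 0.0499
[0.57077022 0.17016037 0.05384324] -10.263553065050512
(0.5694, 0.1687, 0.033) -10.6 row [ 0.0834 -0.0044  0.0067] [0.0039 0.     0.    ] n>= 0.4
```

```bash
python3 -m pendant '0.03 -0.004 0.006 0 0 0;0.05 -0.004 0.006 0 0 0;0.05 -0.004 0.006 0 0 0;0.05 -0.004 0.006 0 0 0;0.05 -0.004 0.006 0 0 0'; python3 -c "
from h import *
p,y=here(); print(p,y); plan(p,y,[((.5694,.1687,.0325),-10.6)])"
```

```text
time: 8.0
ee_pos: [0.5675, 0.1693, 0.0383]
eef_rot: [0.542, 0.454, -0.542, 0.454]
ft_force: [0.7, -1.0, -0.9]
width: 0.05
[0.5675415  0.16925016 0.03826905] -10.145406036976041
(0.5694, 0.1687, 0.0325) -10.6 row [0.0231 0.0077 0.0009] [0.0053 0.     0.    ] n>= 0.1
```

```bash
for i in 1 2 3; do python3 -m pendant '0 0 0 0 0 0' | sed -n 2p; done; python3 -m pendant '0.012 0.003 0 0.003 0 0;0.024 0.003 0 0.003 0 0;0.024 0.003 0 0.003 0 0'; for i in 1 2 3; do python3 -m pendant '0 0 0 0 0 0' | sed -n '2p;4p'; done
```

```text
ee_pos: [0.5675, 0.1692, 0.0382]
ee_pos: [0.5675, 0.1692, 0.0381]
ee_pos: [0.5674, 0.1692, 0.0381]
time: 8.6
ee_pos: [0.5678, 0.1689, 0.0314]
eef_rot: [-0.543, -0.453, 0.544, -0.453]
ft_force: [0.6, -1.0, -0.5]
width: 0.0501
ee_pos: [0.568, 0.1689, 0.0318]
ft_force: [1.2, 0.6, 0.6]
ee_pos: [0.5682, 0.169, 0.0321]
ft_force: [-0.6, -0.2, 0.9]
ee_pos: [0.5682, 0.169, 0.0322]
ft_force: [-0.4, -0.2, -0.5]
```

```bash
python3 -m pendant '0.002 0.005 0 0 0 0;0.003 0.005 0 0 0 0;0.003 0.005 0 0 0 0;0.003 0.005 0 0 0 0;0.003 0.005 0 0 0 0;0.003 0.005 0 0 0 0'; python3 -m pendant '0 0 0 0 0 0;0 0 0 0 0 0;0 0 0 0 0 0;0 0 0 0 0 0' 0.7; python3 -m pendant '-0.1 0 0 0 0 0;-0.2 0 0 0 0 0;-0.35 0 0 0 0 0;-0.5 0 0 0 0 0;-0.5 0 0.3 0 0 0;-0.5 0 0.5 0 0 0;-0.5 0 0.5 0 0 0;-0.5 0 0.5 0 0 0' 1
python3 - <<'E'
from h import *
p,y=here(); print(p,y)
im,d,W=snap('wrist'); cv2.imwrite('pics/w4.png',im)
fit(im,W,.033,.043,(.57,.17),.09,'cork')
t,d,T=snap('top'); cv2.imwrite('pics/top4.png',t); fit(t,T,.03,.042,(.57,.17),.09,'cork top')
plan(p,y,[((.5,-.1,.25),-45),((.546,-.34,.19),-97.9)])
E
```

```text
time: 9.5
ee_pos: [0.5694, 0.1688, 0.0313]
eef_rot: [0.543, 0.453, -0.543, 0.453]
ft_force: [-0.5, 0.5, -0.0]
width: 0.0499
time: 9.9
ee_pos: [0.5694, 0.1688, 0.0313]
eef_rot: [0.543, 0.453, -0.543, 0.453]
ft_force: [1.0, -0.3, -0.0]
width: 0.0712
time: 10.7
ee_pos: [0.5464, 0.0411, 0.1568]
eef_rot: [0.545, 0.451, -0.545, 0.451]
ft_force: [-0.2, -0.0, -0.1]
width: 0.0873
[0.54637932 0.04106307 0.15679798] -10.777686803583173
cork [567.5 159. ] [118.4  50.3] 79.4 z 0.0366 7339 mean [0.568  0.1619]
cork top [575.4 206.4] [74.4 53.3] 78.7 z 0.0352 359 mean [0.5751 0.2073]
(0.5, -0.1, 0.25) -45 row [-0.3728 -0.0767  0.589 ] [0.3982 0.     0.    ] n>= 4.0
(0.546, -0.34, 0.19) -97.9 row [0.24   0.8089 0.5487] [0.6155 0.     0.    ] n>= 6.2
```

View pics/w4.png

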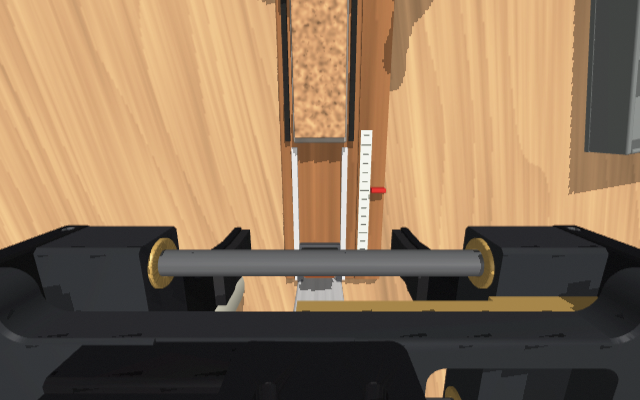

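The cork lies squarely on the grey stone: a thin even grey strip shows at its near end at (320,140), and its edges run parallel to the stone's. Now the terracotta stone.

```bash
python3 -m pendant '-0.37 -0.077 0.589 0.398 0 0;-0.37 -0.077 0.589 0.398 0 0;-0.37 -0.077 0.589 0.398 0 0;-0.37 -0.077 0.589 0.398 0 0;-0.37 -0.077 0.589 0.398 0 0;-0.37 -0.077 0.589 0.398 0 0' && python3 -c "
from h import *
p,y=here(); print(p,y); plan(p,y,[((.45,-.345,.22),-97.9)])"
```

```text
time: 11.4
ee_pos: [0.5019, -0.0939, 0.2487]
eef_rot: [0.652, 0.274, -0.652, 0.274]
ft_force: [0.3, 0.7, -0.8]
width: 0.0872
[ 0.50186488 -0.09387249  0.24871237] -44.39003969350452
(0.45, -0.345, 0.22) -97.9 row [0.1148 0.5544 0.8629] [0.6226 0.     0.    ] n>= 6.2
```

```bash
python3 -m pendant '0.115 0.554 0.863 0.623 0 0;0.115 0.554 0.863 0.623 0 0;0.115 0.554 0.863 0.623 0 0;0.115 0.554 0.863 0.623 0 0;0.115 0.554 0.863 0.623 0 0;0.115 0.554 0.863 0.623 0 0;0.115 0.554 0.863 0.623 0 0;0.115 0.554 0.863 0.623 0 0' && python3 -m pendant '0 0 0 0 0 0;0 0 0 0 0 0;0 0 0 0 0 0'
python3 - <<'E'
from h import *
p,y=here(); print(p,y)
im,d,W=snap('wrist'); cv2.imwrite('pics/w5.png',im)
f=lambda b:(b[...,2]>b[...,0]+50)
m=fit(im,W,.010,.028,(.546,-.361),.09,'fine',f); v,u=np.where(m); print(u.min(),u.max(),v.min(),v.max())
plan(p,y,[((.546,-.361,.1),-97.9),((.546,-.361,.004),-97.9)])
E
```

```text
time: 12.2
ee_pos: [0.4494, -0.3448, 0.2185]
eef_rot: [-0.705, 0.049, 0.706, 0.049]
ft_force: [-0.7, 0.3, -0.3]
width: 0.0873
time: 12.5
ee_pos: [0.4489, -0.3456, 0.2199]
eef_rot: [0.705, -0.049, -0.705, -0.05]
ft_force: [-0.9, -0.8, 0.1]
width: 0.0873
[ 0.44887146 -0.3456352   0.21991208] -98.01437582143903
fine [ 546.8 -362.9] [ 54.  149.9] 82.2 z 0.0186 5606 mean [ 0.5503 -0.3634]
300 345 37 165
(0.546, -0.361, 0.1) -97.9 row [ 0.4796  0.0067 -0.3933] [-0.0013  0.      0.    ] n>= 3.1
(0.546, -0.361, 0.004) -97.9 row [ 0.384  0.    -0.   ] [0. 0. 0.] n>= 1.9
```

```bash
python3 -c "
from h import *
p,y=here(); plan(p,y,[((.5468,-.3629,.1),-97.8)])"; python3 -m pendant '0.24 0.012 -0.397 -0.0026 0 0;0.48 0.012 -0.397 -0.0026 0 0;0.48 0.012 -0.397 -0.0026 0 0;0.48 0.012 -0.397 -0.0026 0 0;0.48 0.012 -0.397 -0.0026 0 0;0.66 0.012 -0.397 -0.0026 0 0;0.72 0.012 -0.397 -0.0026 0 0;0.72 0.012 -0.397 -0.0026 0 0';python3 -m pendant '0 0 0 0 0 0;0 0 0 0 0 0;0 0 0 0 0 0;0 0 0 0 0 0'; python3 -c "
from h import *
p,y=here(); plan(p,y,[((.5468,-.3629,.0045),-97.8)])"
```

```text
(0.5468, -0.3629, 0.1) -97.8 row [ 0.4799  0.0126 -0.398 ] [-0.0029  0.      0.    ] n>= 3.1
time: 13.35
ee_pos: [0.5451, -0.3628, 0.0398]
eef_rot: [-0.705, 0.049, 0.706, 0.049]
ft_force: [-0.4, 0.8, -0.9]
width: 0.0868
time: 13.75
ee_pos: [0.5466, -0.3636, 0.041]
eef_rot: [0.706, -0.049, -0.705, -0.049]
ft_force: [0.6, -0.3, 0.0]
width: 0.0874
(0.5468, -0.3629, 0.0045) -97.8 row [ 0.1459 -0.003  -0.0004] [-0.0015  0.      0.    ] n>= 0.7
```

```bash
python3 -m pendant '0.08 -0.003 0 0 0 0;0.13 -0.003 0 0 0 0;0.145 -0.003 0 0 0 0;0.145 -0.003 0 0 0 0;0.145 -0.003 0 0 0 0;0.145 -0.003 0 0 0 0' && python3 -m pendant '0 0 0 0 0 0;0 0 0 0 0 0;0 0 0 0 0 0;0 0 0 0 0 0;0 0 0 0 0 0;0 0 0 0 0 0;0 0 0 0 0 0;0 0 0 0 0 0' -1 35 && python3 -m pendant '-0.1 0 0 0 0 0;-0.3 0 0 0 0 0;-0.5 0 0 0 0 0;-0.7 0 0 0 0 0;-0.85 0 0 0 0 0;-0.85 0 0 0 0 0;-0.85 0 0 0 0 0;-0.85 0 0 0 0 0'
python3 - <<'E'
from h import *
p,y=here(); print(p,y)
im,d,W=snap('wrist'); L=(W-p)@Ry(y).as_matrix()
m=(L[...,0]>-.03)&(L[...,0]<.012)&(abs(L[...,1])<.035)&(L[...,2]<-.03)&(im[...,2].astype(int)>im[...,0].astype(int)+50); q=L[m]
print('far',np.percentile(-q[:,2],[95,99,100]),'y',np.percentile(q[:,1],[1,50,99]),'topx',np.median(q[:,0]))
plan(p,y,[((.50,-.1,.22),-45)])
E
```

```text
time: 14.35
ee_pos: [0.5466, -0.363, 0.0044]
eef_rot: [0.706, -0.049, -0.705, -0.049]
ft_force: [0.3, 0.1, -0.8]
width: 0.087
time: 15.15
ee_pos: [0.5463, -0.3626, 0.0038]
eef_rot: [-0.705, 0.049, 0.705, 0.049]
ft_force: [-1.6, 0.6, 0.4]
width: 0.0539
time: 15.95
ee_pos: [0.5457, -0.362, 0.2143]
eef_rot: [-0.705, 0.048, 0.706, 0.049]
ft_force: [0.1, -0.2, -3.1]
width: 0.0536
[ 0.54572176 -0.36197612  0.21434043] -97.92457440285806
far [0.07266381 0.07461056 0.07471419] y [-0.02520555  0.00078933  0.02713854] topx -0.014732608057760693
(0.5, -0.1, 0.22) -45 row [-0.0226 -1.0127  0.3256] [-0.6158  0.      0.    ] n>= 6.2
```

```bash
python3 -m pendant '-0.02 -0.2 0.05 -0.1 0 0;-0.02 -0.4 0.12 -0.25 0 0;-0.02 -0.6 0.2 -0.4 0 0;-0.02 -0.8 0.26 -0.5 0 0;-0.02 -1 0.32 -0.615 0 0;-0.02 -1 0.32 -0.615 0 0;-0.02 -1 0.32 -0.615 0 0;-0.02 -1 0.32 -0.615 0 0'; python3 -c "
from h import *
p,y=here(); print(p,y); plan(p,y,[((.5693,.1692,.2),-10.6)])"
```

```text
time: 16.8
ee_pos: [0.5011, -0.1045, 0.2206]
eef_rot: [-0.653, -0.27, 0.654, -0.27]
ft_force: [-0.3, -0.1, -3.2]
width: 0.0534
[ 0.50114863 -0.10446537  0.22060897] -45.180812690435395
(0.5693, 0.1692, 0.2) -10.6 row [ 0.0824 -0.5843 -0.965 ] [-0.4024  0.      0.    ] n>= 5.7
```

```bash
python3 -m pendant '0.02 -0.12 -0.2 -0.08 0 0;0.03 -0.25 -0.4 -0.17 0 0;0.05 -0.37 -0.6 -0.25 0 0;0.07 -0.48 -0.8 -0.33 0 0;0.082 -0.584 -0.965 -0.402 0 0;0.082 -0.584 -0.965 -0.402 0 0;0.082 -0.584 -0.965 -0.402 0 0;0.082 -0.584 -0.965 -0.402 0 0'; python3 -m pendant '0.15 0 0 0 0 0;0.3 0 0 0 0 0;0.45 0 0 0 0 0;0.52 0 0 0 0 0;0.52 0 0 0 0 0;0.52 0 0 0 0 0;0.52 0 0 0 0 0;0.52 0 0 0 0 0';  python3 -c "
from h import *
p,y=here(); print(p,y); plan(p,y,[((.5694,.1694,.044),-10.6)])"
```

```text
time: 17.6
ee_pos: [0.5697, 0.1682, 0.1996]
eef_rot: [-0.544, -0.451, 0.545, -0.451]
ft_force: [0.6, -1.3, -4.0]
width: 0.0537
time: 18.4
ee_pos: [0.5702, 0.1696, 0.0723]
eef_rot: [0.545, 0.452, -0.543, 0.452]
ft_force: [0.2, 0.4, -3.1]
width: 0.0538
[0.57022546 0.16962194 0.07226465] -10.573748929805884
(0.5694, 0.1694, 0.044) -10.6 row [ 0.1131 -0.0031  0.0015] [0.0003 0.     0.    ] n>= 0.6
```

```bash
python3 -m pendant '0.05 -0.003 0.0015 0 0 0;0.1 -0.003 0.0015 0 0 0;0.119 -0.003 0.0015 0 0 0;0.119 -0.003 0.0015 0 0 0;0.119 -0.003 0.0015 0 0 0;0.119 -0.003 0.0015 0 0 0;0.119 -0.003 0.0015 0 0 0;0.119 -0.003 0.0015 0 0 0';  python3 -c "
from h import *
p,y=here(); print(p,y); plan(p,y,[((.5694,.1694,.0396),-10.6)])"
```

```text
time: 19.2
ee_pos: [0.5685, 0.1695, 0.041]
eef_rot: [0.544, 0.452, -0.544, 0.452]
ft_force: [0.0, 0.3, -3.3]
width: 0.0538
[0.56845137 0.1694777  0.04099587] -10.526225772366782
(0.5694, 0.1694, 0.0396) -10.6 row [ 0.0056  0.0038 -0.0004] [0.0009 0.     0.    ] n>= 0.0
```

```bash
python3 -m pendant '0 0.0036 0 0 0 0;0 0.0036 0 0 0 0;0.002 0.0036 0 0 0 0;0.005 0.0036 0 0 0 0;0.005 0.0036 0 0 0 0;0.005 0.0036 0 0 0 0;0.005 0.0036 0 0 0 0'
```

```text
time: 19.9
ee_pos: [0.5693, 0.1693, 0.0398]
eef_rot: [-0.544, -0.452, 0.544, -0.452]
ft_force: [-0.2, -0.6, -2.3]
width: 0.0539
```

```bash
python3 -m pendant '0.001 0 0 0 0 0;0.002 0 0 0 0 0;0.002 0 0 0 0 0' ; python3 -m pendant '0 0 0 0 0 0;0 0 0 0 0 0;0 0 0 0 0 0;0 0 0 0 0 0' 0.6; python3 -m pendant '-0.1 0 0 0 0 0;-0.2 0 0 0 0 0;-0.4 0 0 0 0 0;-0.6 0 0 0 0 0;-0.68 0 0.2 0 0 0;-0.68 0 0.4 0 0 0;-0.68 0 0.6 0 0 0;-0.68 0 0.6 0 0 0' 1;  python3 -m pendant '0 0 0 0 0 0;0 0 0 0 0 0;0 0 0 0 0 0'
python3 - <<'E'
from h import *
p,y=here(); print(p,y)
im,d,W=snap('wrist'); cv2.imwrite('pics/w6.png',im); np.save('w6.npy',W)
fit(im,W,.045,.062,(.57,.17),.09,'fine')
fit(im,W,.125,.16,(.531,-.029),.05,'leg')
t,d,T=snap('top'); cv2.imwrite('pics/top6.png',t); np.save('top6.npy',T)
m=(im[...,2]>150)&(im[...,1]<70)&(im[...,0]<70); q=W[m&(np.hypot(W[...,0]-.608,W[...,1]-.036)<.03)]; print('red',len(q),q.mean(0),q.min(0),q.max(0))
v,u=np.where(m&(np.hypot(W[...,0]-.608,W[...,1]-.036)<.03)); print(u.min(),u.max(),v.min(),v.max())
E
```

```text
time: 20.2
ee_pos: [0.5693, 0.1693, 0.0396]
eef_rot: [0.544, 0.452, -0.544, 0.452]
ft_force: [-2.7, -1.2, 4.0]
width: 0.0538
time: 20.6
ee_pos: [0.5694, 0.1694, 0.0393]
eef_rot: [0.544, 0.452, -0.544, 0.452]
ft_force: [0.5, 0.9, 1.1]
width: 0.0688
time: 21.4
ee_pos: [0.5411, 0.0143, 0.2101]
eef_rot: [0.546, 0.449, -0.546, 0.45]
ft_force: [-0.0, -0.7, 0.5]
width: 0.0868
time: 21.7
ee_pos: [0.5421, 0.0235, 0.209]
eef_rot: [-0.543, -0.453, 0.543, -0.453]
ft_force: [0.3, -0.4, 0.7]
width: 0.0873
[0.54206786 0.02352466 0.20900475] -10.386977057575066
fine [566.3 153.4] [119.3  54.1] 79.5 z 0.0546 6505 mean [0.5668 0.1561]
leg [538.4   6. ] [10.3 27.5] 79.6 z 0.1302 293 mean [0.5386 0.0071]
red 47 [0.60834294 0.03372181 0.02271238] [0.60154996 0.0304494  0.0204662 ] [0.61527497 0.0364809  0.02496225]
366 377 166 169
```

View pics/w6.png

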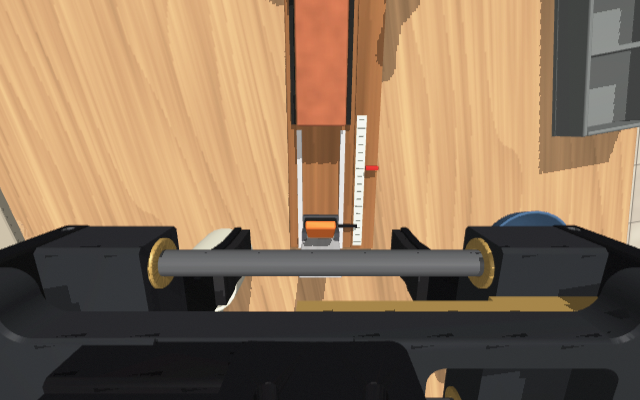

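The terracotta stone lies square on the stack, filling (297–349, 0–125). The pointer is at (347,226) and the red mark at (371,168). Next I turn the gripper 90° so the jaws run along the slide, with the camera facing the scale side.

```bash
cat >> h.py <<'E'
E2=np.array([np.cos(np.deg2rad(79.4)),np.sin(np.deg2rad(79.4))]); N2=np.array([E2[1],-E2[0]])
def sn(s,n,z): return (*np.round(s*E2+n*N2,4),z)
E
python3 - <<'E'
from h import *
p,y=here(); print(p,y, r.read_state()['joint_positions'])
im=cv2.imread('pics/w6.png'); W=np.load('w6.npy')
# pointer vs mark along s
for rc in [(226,345),(226,350),(226,354),(167,371),(168,371)]: print(rc,im[rc],np.round([W[rc][:2]@E2,W[rc][:2]@N2,W[rc][2]],4))
T=np.load('top6.npy'); t=cv2.imread('pics/top6.png')
l=fit(t,T,.13,.16,(.531,-.029),.04,'leg')
q=T[l]; print('leg s,n',(q[:,:2]@E2).mean(),(q[:,:2]@N2).mean())
fit(t,T,.045,.062,(.57,.17),.1,'fine')
plan(p,y,[(sn(.086,.528,.209),-55),(sn(.086,.528,.209),-100.6),(sn(.086,.528,.100),-100.6)])
E
```

```text
[0.54204774 0.02309661 0.20901631] -10.411008851441446 [-0.70969236  0.17038431  0.65578742  1.73055355 -0.10799814  1.27750399
 -0.21127442]
(226, 345) [34 30 30] [0.0673 0.5611 0.0205]
(226, 350) [32 30 29] [0.0672 0.5677 0.0202]
(226, 354) [32 30 30] [0.0672 0.573  0.0203]
(167, 371) [ 53  58 232] [0.1456 0.5914 0.022 ]
(168, 371) [ 51  56 226] [0.1445 0.5913 0.023 ]
leg [545.4 -39.3] [3.1 0. ] 178.9 z 0.1417 2 mean [ 0.5454 -0.0393]
leg s,n 0.061679890099314044 0.5433651736408802
fine [573.1 192.2] [102.6  54.3] 79.6 z 0.0536 559 mean [0.5726 0.1941]
(np.float64(0.5348), np.float64(-0.0126), 0.209) -55 row [ 1.000e-04 -2.700e-03  1.457e-01] [0.5188 0.     0.    ] n>= 5.2
(np.float64(0.5348), np.float64(-0.0126), 0.209) -100.6 row [0. 0. 0.] [0.5306 0.     0.    ] n>= 5.3
(np.float64(0.5348), np.float64(-0.0126), 0.1) -100.6 row [0.436 0.    0.   ] [0. 0. 0.] n>= 2.2
```

```bash
python3 -m pendant '0 -0.003 0.08 0.25 0 0;0 -0.003 0.146 0.519 0 0;0 -0.003 0.146 0.519 0 0;0 -0.003 0.146 0.519 0 0;0 -0.003 0.146 0.519 0 0;0 -0.003 0.146 0.519 0 0;0 -0.003 0.146 0.519 0 0' 1;python3 -m pendant '0 0 0 0.53 0 0;0 0 0 0.53 0 0;0 0 0 0.53 0 0;0 0 0 0.53 0 0;0 0 0 0.53 0 0;0 0 0 0.53 0 0;0 0 0 0.53 0 0;0 0 0 0.53 0 0'
python3 - <<'E'
from h import *
p,y=here(); print(p,y,p[:2]@E2,p[:2]@N2,r.read_state()['joint_positions'][6])
im,d,W=snap('wrist'); cv2.imwrite('pics/w7.png',im)
plan(p,y,[(sn(.086,.528,.1),-100.6)])
m=(W[...,2]>.13)&(W[...,2]<.15)&(np.hypot(W[...,0]-.53,W[...,1]+.03)<.08); q=W[m]
if len(q): print('leg top',len(q),(q[:,:2]@E2).min(),(q[:,:2]@E2).max(),(q[:,:2]@N2).min(),(q[:,:2]@N2).max())
E
```

```text
time: 22.5
ee_pos: [0.5346, -0.0134, 0.2092]
eef_rot: [-0.674, -0.213, 0.674, -0.213]
ft_force: [0.2, -0.3, -0.4]
width: 0.0867
time: 23.3
ee_pos: [0.5346, -0.0137, 0.2092]
eef_rot: [-0.704, 0.064, 0.704, 0.064]
ft_force: [-0.8, 0.3, 0.4]
width: 0.0872
[ 0.53455647 -0.01374599  0.20924938] -100.44294226013596 0.08482097004229291 0.5279630445592095 -1.6907241809442688
(np.float64(0.5348), np.float64(-0.0126), 0.1) -100.6 row [ 4.37e-01 -4.70e-03 -1.00e-04] [0.0018 0.     0.    ] n>= 2.2
leg top 1043 0.06004732633329106 0.10852227079486398 0.5090498220146447 0.5487001299974386
```

View pics/w7.png

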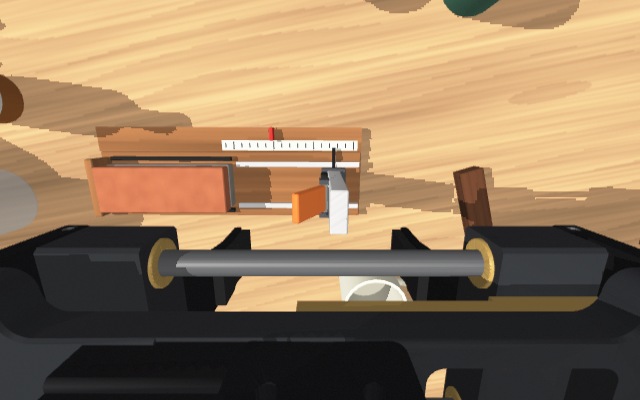

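This view shows the pointer at (334,158), the red mark at (271,134), the leg at (340,200) and the lever tip at (297,208), all between the open fingers (240–405). Descending around leg and lever.

```bash
python3 -m pendant '0.15 0 0 0 0 0;0.3 0 0.002 0 0 0;0.4 0 0.002 0 0 0;0.437 0 0.002 0 0 0;0.437 0 0.002 0 0 0;0.437 0 0.002 0 0 0;0.437 0 0.002 0 0 0'
python3 - <<'E'
from h import *
p,y=here(); print(p,y,p[:2]@E2,p[:2]@N2)
im,d,W=snap('wrist'); cv2.imwrite('pics/w8.png',im)
m=(im[...,2]>150)&(im[...,1]<80)&(im[...,0]<80)&(abs(W[...,2]-.02)<.01); q=W[m]; v,u=np.where(m); print('red',len(q),u.min() if len(u) else 0,u.max(),v.min(),v.max(),(q[:,:2]@E2).mean())
E
```

```text
time: 24.05
ee_pos: [0.535, -0.0138, 0.1014]
eef_rot: [0.705, -0.065, -0.703, -0.066]
ft_force: [-0.3, 0.6, -0.2]
width: 0.0868
[ 0.53501783 -0.0137747   0.10144048] -100.65681960801794 0.08487761544587516 0.5284218069616866
red 79 247 251 127 144 0.1438427625530215
```

View pics/w8.png

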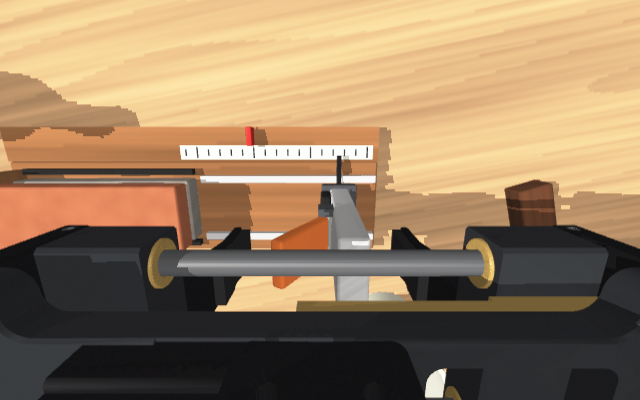

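The pointer is at column 339 and the red mark at column 249, with the leg and lever between the fingers. I'll push the leg in, stopping short of the mark first.

```bash
cat >> h.py <<'E'
def align(save=None):
    p,y=here(); im,d,W=snap('wrist')
    if save: cv2.imwrite(save,im)
    S=W[...,:2]@E2; N=W[...,:2]@N2; b=im.astype(int)
    mk=(b[...,2]>130)&(b[...,1]<90)&(b[...,0]<90)&(abs(W[...,2]-.02)<.008)
    pt=(b.max(-1)<75)&(abs(W[...,2]-.02)<.006)&(N>.560)&(N<.576)&(S>.03)&(S<.19)
    sm,sp=S[mk],S[pt]; v,u=np.where(pt); v2,u2=np.where(mk)
    print('C',np.round([p[:2]@E2,p[:2]@N2,p[2],y],4),'mark',round(np.median(sm),4) if len(sm) else None,len(sm),'ptr',round(np.median(sp),4) if len(sp) else None,round(sp.std(),4),len(sp),'cols',np.median(u2),np.median(u),'ptr-mark mm',round(1000*(np.median(sp)-(sm.min()+sm.max())/2),2), round(1000*(np.median(sp)-np.median(sm)),2))
    s=r.read_state(); print('w',s['width'],'F',np.round(s['ft_force'],1),'t',s['time'])
E
python3 -c "
from h import *
align()"
python3 -m pendant '0 -0.05 0 0 0 0;0 -0.1 0 0 0 0;0 -0.15 0 0 0 0;0 -0.2 0 0 0 0;0 -0.25 0 0 0 0;0 -0.29 0 0 0 0;0 -0.33 0 0 0 0;0 -0.34 0 0 0 0'; python3 -m pendant '0 0 0 0 0 0;0 0 0 0 0 0;0 0 0 0 0 0'; python3 -c "
from h import *
align('pics/w9.png')"
```

```text
C [ 8.490000e-02  5.283000e-01  1.013000e-01 -1.006564e+02] mark 0.1436 277 ptr 0.0683 0.001 72 cols 249.0 338.5 ptr-mark mm 26.06 -75.37
w 0.08715949444010342 F [ 0.7 -0.4  0.1] t 24.15
time: 24.95
ee_pos: [0.55, 0.0711, 0.0999]
eef_rot: [0.704, -0.065, -0.704, -0.065]
ft_force: [-0.1, -4.2, 2.9]
width: 0.0871
time: 25.25
ee_pos: [0.5497, 0.0692, 0.0999]
eef_rot: [-0.704, 0.066, 0.704, 0.066]
ft_force: [0.6, -3.6, -0.1]
width: 0.0867
C [ 1.692000e-01  5.276000e-01  9.990000e-02 -1.007208e+02] mark 0.1425 277 ptr 0.1324 0.0011 77 cols 351.0 362.0 ptr-mark mm 90.31 -10.08
w 0.08680898772468947 F [ 0.4 -4.2 -0.6] t 25.3
```

```bash
sed -i 's/(abs(W\[...,2\]-.02)<.008)/(abs(W[...,2]-.02)<.008)\&(N>.575)\&(N<.61)\&(S>.12)\&(S<.17)/' h.py
python3 -m pendant '0 -0.015 0 0 0 0;0 -0.03 0 0 0 0;0 -0.04 0 0 0 0;0 -0.04 0 0 0 0;0 -0.04 0 0 0 0;0 -0.04 0 0 0 0;0 -0.04 0 0 0 0'; python3 -c "
from h import *
align('pics/w10.png')
im=cv2.imread('pics/w10.png'); cv2.imwrite('pics/w10c.png',cv2.resize(im[110:200,260:460],None,fx=4,fy=4,interpolation=cv2.INTER_NEAREST))"
```

```text
time: 26.0
ee_pos: [0.5515, 0.0795, 0.1]
eef_rot: [-0.704, 0.066, 0.704, 0.066]
ft_force: [0.9, -2.5, -1.5]
width: 0.0872
C [ 1.796000e-01  5.275000e-01  1.000000e-01 -1.006865e+02] mark 0.145 134 ptr 0.1429 0.0011 77 cols 361.0 362.0 ptr-mark mm 0.42 -2.07
w 0.08692636223562758 F [ 1.1 -2.9 -1.1] t 26.05
```

View pics/w10c.png

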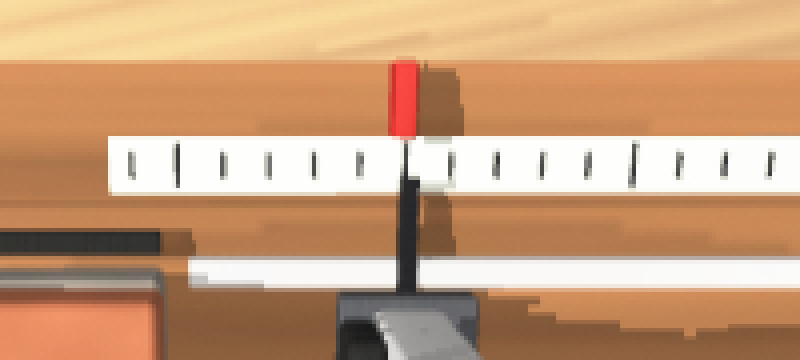

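The crop shows the pointer (column ~407 of the enlarged view) pointing at the red mark (top face ~395–418), so it is within about 0.5 mm. Now I close in stages, backing the arm off by half of each closing so the leg stays put.

```bash
python3 -m pendant '0 0.01 0 0 0 0;0 0.028 0 0 0 0;0 0.046 0 0 0 0;0 0.064 0 0 0 0;0 0.074 0 0 0 0;0 0.074 0 0 0 0;0 0.074 0 0 0 0;0 0.074 0 0 0 0' 0.15 25; python3 -c "
from h import *
align('pics/w11.png')"
```

```text
time: 26.85
ee_pos: [0.5481, 0.0615, 0.1]
eef_rot: [-0.704, 0.066, 0.704, 0.066]
ft_force: [-0.3, -3.7, -1.9]
width: 0.0503
C [ 1.613000e-01  5.274000e-01  1.000000e-01 -1.006693e+02] mark 0.1447 122 ptr 0.1429 0.001 72 cols 339.0 340.5 ptr-mark mm -1.31 -1.75
w 0.05030799379064018 F [-0.4 -4.  -0.8] t 26.9
```

```bash
python3 -m pendant '0 0.006 0 0 0 0;0 0.018 0 0 0 0;0 0.028 0 0 0 0;0 0.031 0 0 0 0;0 0.031 0 0 0 0;0 0.031 0 0 0 0;0 0.031 0 0 0 0' -0.218; python3 -c "
from h import *
align('pics/w12.png')
im=cv2.imread('pics/w12.png'); cv2.imwrite('pics/w12c.png',cv2.resize(im[110:290,240:440],None,fx=3.2,fy=3.2,interpolation=cv2.INTER_NEAREST))"
```

```text
time: 27.6
ee_pos: [0.5467, 0.0538, 0.1]
eef_rot: [-0.704, 0.066, 0.704, 0.066]
ft_force: [-1.8, -3.7, 0.3]
width: 0.0341
C [ 1.534000e-01  5.275000e-01  1.000000e-01 -1.006779e+02] mark 0.1444 116 ptr 0.1431 0.0009 69 cols 330.0 331.0 ptr-mark mm -1.01 -1.25
w 0.034617916930375275 F [-1.8 -3.3 -0.5] t 27.65
```

View pics/w12c.png

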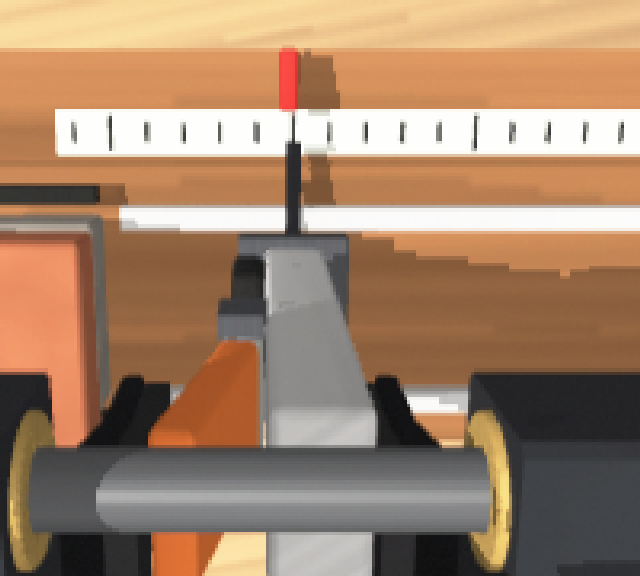

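The pointer (column 293) is slightly outward of the red mark's centre (288.5), about 1.2 mm, and the lever is still open against the finger. Nudging in 1.2 mm before shutting.

```bash
python3 -m pendant '0 -0.005 0 0 0 0;0 -0.005 0 0 0 0;0 -0.005 0 0 0 0;0 -0.005 0 0 0 0'; python3 -c "
from h import *
align('pics/w13.png')"
```

```text
time: 28.05
ee_pos: [0.547, 0.0552, 0.1]
eef_rot: [-0.704, 0.066, 0.704, 0.066]
ft_force: [-1.7, -3.2, -0.8]
width: 0.0339
C [ 1.549000e-01  5.275000e-01  1.000000e-01 -1.006676e+02] mark 0.1449 107 ptr 0.1447 0.0009 69 cols 331.0 331.0 ptr-mark mm 0.14 -0.25
w 0.034137669827054934 F [-0.7 -3.2 -0.8] t 28.1
```

```bash
python3 -m pendant '0 0.005 0 0 0 0;0 0.01 0 0 0 0;0 0.012 0 0 0 0;0 0.012 0 0 0 0;0 0.012 0 0 0 0;0 0.012 0 0 0 0' -0.356; python3 -c "
from h import *
align('pics/w14.png')"
```

```text
time: 28.7
ee_pos: [0.5464, 0.0519, 0.1]
eef_rot: [-0.704, 0.066, 0.704, 0.066]
ft_force: [-3.0, -3.5, 0.1]
width: 0.0285
C [ 1.516000e-01  5.275000e-01  1.000000e-01 -1.006855e+02] mark 0.1445 108 ptr 0.144 0.0009 70 cols 327.5 328.0 ptr-mark mm -0.53 -0.56
w 0.02850097761565416 F [-3.5 -4.1 -0.4] t 28.75
```

```bash
python3 -m pendant '0 0.004 0 0 0 0;0 0.006 0 0 0 0;0 0.006 0 0 0 0;0 0.006 0 0 0 0;0 0.006 0 0 0 0;0 0.006 0 0 0 0;0 0.006 0 0 0 0' -1 30; python3 -c "
from h import *
align('pics/w15.png')
im=cv2.imread('pics/w15.png'); cv2.imwrite('pics/w15c.png',cv2.resize(im[110:290,240:440],None,fx=3.2,fy=3.2,interpolation=cv2.INTER_NEAREST))"
```

```text
time: 29.45
ee_pos: [0.5461, 0.0506, 0.1]
eef_rot: [-0.704, 0.066, 0.704, 0.066]
ft_force: [-4.0, -3.0, -0.4]
width: 0.0236
C [ 1.502000e-01  5.275000e-01  1.000000e-01 -1.006762e+02] mark 0.1445 118 ptr 0.1444 0.0118 73 cols 326.0 326.0 ptr-mark mm 0.08 -0.1
w 0.023994681250260573 F [-4.  -3.2 -0.9] t 29.5
```

View pics/w15c.png

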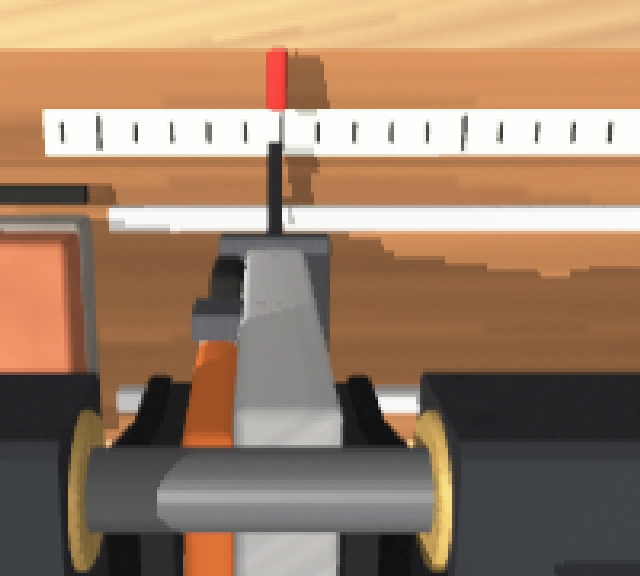

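The pointer (column 275) is on the red mark's centre (276), and the lever is flat along the leg at a 24 mm width. One numeric check of the stack and of the hold's stability, then I hand in.

```bash
python3 -m pendant '0 0 0 0 0 0;0 0 0 0 0 0;0 0 0 0 0 0;0 0 0 0 0 0;0 0 0 0 0 0'
python3 - <<'E'
from h import *
align()
t,d,T=snap('scene'); fit(t,T,.051,.06,(.57,.17),.1,'fine scene',lambda b:b[...,2]>b[...,0]+40)
from bench import close_job
print(close_job())
E
```

```text
time: 30.0
ee_pos: [0.5461, 0.0506, 0.1]
eef_rot: [-0.704, 0.066, 0.704, 0.066]
ft_force: [-3.5, -3.3, 0.3]
width: 0.0235
C [ 1.502000e-01  5.275000e-01  1.000000e-01 -1.006818e+02] mark 0.1444 123 ptr 0.1447 0.001 72 cols 326.0 325.5 ptr-mark mm 0.48 0.32
w 0.02417292668715223 F [-4.5 -2.8  0.5] t 30.05
fine scene [570.2 167.7] [151.2  57.2] 80.4 z 0.0543 683 mean [0.5712 0.1652]
the job is handed in; nothing more can be done
None
```

The job is handed in, at about 30 s of the 72 s allowed. The cork lies on the grey stone and the terracotta stone on the cork, both let go. The leg is held at the red mark with the orange lever squeezed shut against it.

**Last checks:**
- **Pointer and mark:** the last wrist-camera reading put the pointer 0.3–0.5 mm past the mark; the reading before it was about 0.1 mm. The offset was under 1 mm when I closed the lever.
- **Lever:** it looked flat along the leg. The gripper read 23.5–24.2 mm against the nominal 24.5 mm, with about 5 N on the wrist.
- **Stack:** the top of the terracotta stone measured 54 mm above the table, as expected. From the wrist camera its centre was about 1 mm from the grey stone's and its turn within 0.2°.

**Disagreement:** the final scene-camera fit put the terracotta stone about 2 mm along and 1° off from that. That fit takes in the stone's side faces (it read 57 mm wide instead of 54), so I trusted the wrist view.

**Not checked:** I did not measure the other kitchen things again at the end. The path was planned to stay clear of them, and no unexpected contact force showed in the readings.

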